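# Gauge a microscope tube between sliding jaws

## Task

Check the length of the dark microscope tube on the bench gauge: lift it off its grey saddle and lay it lengthwise in the gauge's raised brass V, between the jaws (if the blue jaw stands too far in, slide it back first). Then slide the blue jaw in (its black thumb block is there for that) until the tube is held between the fixed anvil and the sprung anvil and the sprung anvil is clearly pushed back into the blue jaw, but not to its stop; let go and leave it so. Handle the tube gently and do not push the other things out of place or knock them over.

Things in the scene. Friction and masses are not known exactly. Their poses are not given: they have to be found in the camera images.
- tube: The work: a dark turned microscope tube, a plain cylinder 110 mm long and 44 mm in diameter with flat ends and two bright bands, 0.13 kg. Origin at its centre; its y axis is the tube's axis. It starts lying on the saddle, axis 45 mm above the bench. Either way round will do.
- saddle: Grey plastic storage saddle fixed to the bench, a V 60 mm long (along its y) and 40 mm wide at its widest; origin under its centre. The tube overhangs it at both ends; V edges reach 30 mm high.
- gauge: Bench length gauge, fixed to the bench: white base 84 mm (x) by 370 mm (y) by 18 mm high with two steel rails to 28 mm; origin at the centre of the underside. The blue jaw slides along its y. At its -y end stands the white fixed jaw (60 mm wide, to 108 mm high) with a fixed steel anvil 36 mm in diameter, whose face, looking +y, lies at y = -145 mm, anvil centre at 88 mm height.
- cradle (a point): The place for the tube: the centre of a tube that lies in the brass V with one end on the fixed anvil. 88 mm above the bench, 55 mm from the fixed anvil's face, on the line of both anvils; the frame is the gauge's (tube axis along y). The brass V under it is 40 mm long (along y) and 39 mm wide, edges 14 mm below this point.
- jaw_grip (a point): Centre of the black thumb block on the blue jaw's carriage, to slide it by: 24 mm (gauge x) by 20 mm (gauge y), from 43 to 92 mm height, orange band near its top; this point is at 76 mm height. The blue jaw plate (60 mm wide, 16 mm thick, to 108 mm high) stands with its centre 69 mm nearer the fixed jaw, the sprung anvil's free face 95 mm nearer.
- jaw (a joint): Slide of the blue jaw, m: 0 at its inner stop, growing to 0.10 as it opens (towards the gauge's +y). The gap between the fixed anvil and the unpressed sprung anvil is 80 mm + this value, so 0.030 just touches the tube at both ends. It runs stiffly (about 7 N to slide, drag growing with speed: move it at 50 mm/s or less) and stays where it is left.
- plunger (a joint): How far the sprung steel anvil (36 mm disc on the front of the blue jaw) is pushed back into the jaw, m: 0 free, 0.010 at its stop. About 2 N to start, 5 N at the stop. Its red stem comes out behind the jaw plate by as much; the 10 mm slot between disc and plate narrows by as much.
- slide_box: Bystander: green slide box 90 x 65 x 32 mm; origin under its centre.
- jar: Bystander: glass jar, 62 mm in diameter, 85 mm tall, white cap; origin under its centre.
- bottle: Bystander: amber bottle, 60 mm in diameter, 150 mm tall, beyond the gauge; origin under its centre.
- objective_case: Bystander: white case 62 x 62 x 45 mm with a black round cap to 59 mm, on the near side of the gauge; origin under its centre.
Mind the look-alikes: they are no part of the job. Leave any purple look-alike of the tube alone.

How it is judged (in metres and radians):
On the way, in this order (a step that is already met when the one before it is completed fails the run):
1. the tube lies in the brass V, let go, with the sprung anvil still free (x of tube in the frame of cradle between -0.004 and 0.004 m and z of tube in the frame of cradle between -0.004 and 0.004 m and y of tube in the frame of cradle between -0.02 and 0.03 m and angle between the y axis of tube and the y axis of gauge, either way round below 0.06 rad and contact force between the fingers and tube below 0.1 N and value of joint plunger below 0.001 m), for 0.2 s.
2. the jaw has been slid in until the tube, home on the fixed anvil, pushes the sprung anvil back by 1.5 to 8.8 mm (x of tube in the frame of cradle between -0.004 and 0.004 m and z of tube in the frame of cradle between -0.004 and 0.004 m and y of tube in the frame of cradle between -0.02 and 0.03 m and angle between the y axis of tube and the y axis of gauge, either way round below 0.06 rad and value of joint plunger between 0.0015 and 0.0088 m and y of tube in the frame of cradle between -0.003 and 0.003 m), for 0.2 s.
At the end, for the whole second after the job is handed in: The tube lies in the brass V (within 4 mm sideways and in height, within 3.4 degrees of the slide), one end on the fixed anvil (within 3 mm), the blue jaw closed on it so that the sprung anvil is pushed back 1.5 to 8.8 mm; tube and jaw are at rest (all of step 2 and linear speed of tube below 0.01 m/s and velocity of joint jaw between -0.002 and 0.002 m/s); the robot touches nothing.
It fails at once if the slide box is shifted by more than 15 mm or tipped (distance of slide_box from where it was at the start of the episode above 0.015 m or angle between slide_box's own z axis and vertical above 0.3 rad).
It fails at once if the jar is shifted by more than 15 mm or tipped (distance of jar from where it was at the start of the episode above 0.015 m or angle between jar's own z axis and vertical above 0.3 rad).
It fails at once if the bottle is shifted by more than 15 mm or tipped (distance of bottle from where it was at the start of the episode above 0.015 m or angle between bottle's own z axis and vertical above 0.3 rad).
It fails at once if the objective case is shifted by more than 15 mm or tipped (distance of objective_case from where it was at the start of the episode above 0.015 m or angle between objective_case's own z axis and vertical above 0.3 rad).
It fails at once if the tube strikes or is squeezed by the gauge with more than 40 N (contact force between tube and gauge above 40 N).
It also fails if it takes over 72 s, if anything falls off the work surface, if the arm or the gripper's body presses on something with over 40 N, if the wrist force passes 120 N, or if a joint passes its speed limit or range.

## Robot

A 6-joint arm with a two-finger parallel gripper is mounted at the origin on the work surface. World frame = base frame: x ahead of the robot, y to its left, z up, the work surface at z = 0. Lengths are in mm, angles in rad, forces in N, time in s.
With the tool pointing down it reaches from about 300 to 1000 mm from the base axis. Payload 5.1 kg.
Tool frame: the origin (TCP) lies on the centre line of the jaws, within the pads' length; the fingertips stand 25 mm ahead of it and the grasp point (between the pads) lies 6 mm ahead of it; z points along the fingers, y is the line along which they close (so a half turn about z gives the same grasp; the last joint's range is limited). The gripper opens to 95 mm and grips with 3 to 60 N. Pads are 20 mm wide; open, the fingers measure 119 mm over their backs; the gripper's body (75 mm by 180 mm) begins 59 mm behind the grasp point.
Start: joints at [-1.229, 0.124, 1.65, -0, 1.367, -0.083], TCP at [267.857, -592.231, 239.656] pointing down, gripper open.
Joint ranges: [-2.61, 2.61], [-1.02, 2.33], [0.03, 2.71], [-1.35, 4.49], [0.32, 2.68], [-2.91, 2.91]. Speed limits (rad/s): [2.57, 2.57, 3.14, 3.14, 3.14, 3.14].

## Interface

Orientations are given as a unit quaternion [w, x, y, z].
In Python, from workcell import bot, capture, spotter gives the robot as it stands.
- The arm moves only by the tool play_rows, never from a script. Its argument "moves" is a list of rows, each a list of 6 numbers: the shift along the world's x, y, z scaled (see below), then the turn, a rotation vector about the world's x, y, z scaled (see below). A call has 1 to 8 rows; each row shifts and turns the commanded pose from where the row before left it; what a row does not reach is not made up. The controller multiplies each number of a shift by 0.1 m and each number of a turn by 60 degrees. A row lasts 1/8 s, in which the tool goes at most 62.5 mm and 10.7 degrees, less where a joint would pass 70% of its speed; a pose out of reach is approached as far as the arm can. A call with a number of a shift or a turn outside -1 to 1 is refused whole. A call with a gripper value outside its range is refused whole. "claw" is the opening, from -1 (shut) to 1 (fully open), set as the call begins (left out, the last holds). The fingers move at their own pace and stop on an object; "newtons" is the grip in N (left out, the last holds). Time passes only in rows, so rows that do not move let the fingers close. It gives the time, the measured TCP pose, the force, the opening and the grip force at its end, in the units of the state.
- bot.read_state(): the state, without advancing time (a new reading comes with each control period).
- capture(name): name is "scene" or "top" or "wrist"; returns a dict with "pixels" (480x640x3 uint8, blue, green, red), "fx", "fy", "cx", "cy" (pixels), "rvec" (rotation vector, rad) and "tvec" (3), from world to camera coordinates, as OpenCV has them; the wrist camera has in their place "T_tool_cam" (4x4, takes a point from camera to tool coordinates, whose origin is the TCP and whose axes are the flange's). Camera axes: x right, y down, z forward; pixel columns grow to the right and rows downward; lengths in mm; the calibration is good to about 2 mm. A picture is of the moment at which its call begins: read the wrist's pose just before it. There is no depth.
- bot.finish_job(): hands the job in; it is judged then, once.
Trained networks look in a picture, given as the dict that the camera call returned (one of the last four; its "shot" number tells which), for a name from the list of things; names that differ only in an ending like _2 or _b are one class to them, and where a whole thing is asked for, a point or a joint stands for the part that bears it (a point fixed in the world has none). Each returns a list of dicts, best first, with "conf" (0 to 1); they miss things now and then, are a little off and sometimes report something else, mostly with a low value. They report only what shows in the picture. A call takes as long as a camera call. They do not tell look-alikes from the thing itself.
- spotter.outline_of(thing, picture): "mask" (480x640 bool, what is visible of it) and "box" ([left, top, right, bottom] in pixels, round what is visible of it).
The state is a dict: "clock": time; "joints": joint angles; "qd": joint speeds; "tau": joint torques, N m; "tool_pos": TCP position; "ee_rot": TCP orientation; "ft_force": force on the tool from outside, world axes, zero at the start; "moment": the same for the moment, N m; "opening": opening from 0.0 (shut) to 1.0 (fully open); "finger_force": force on a finger pad.
Only numpy, scipy, OpenCV 4.12 (cv2) and the standard library are available. Lean on these libraries where they do the work, as an engineer would, in place of code of your own. Each camera call takes 0.05 s, during which the arm holds its last target. There are 200 camera calls.

## Working session

There is one attempt and no reset: what is moved stays moved. The work goes in short steps, Python scripts to look and compute and a tool call to move; the robot and the scene stay as the last step left them, time stands still between calls to the robot, and variables do not carry over. Pictures are saved under pics/ and viewed, at most 10 in all, crops included, and the job is handed in when it is done.

Besides the shell and the picture viewer there is one more tool, called after "Request:" by a JSON object that holds its "name" and its "arguments", one argument or row to a line. play_rows: Moves the arm, as the interface text tells. Shifts and turns lie within -1 to 1; 1 stands for 0.1 m of shift or 60 degrees of turn. Its arguments: {"type":"object","properties":{"moves":{"type":"array"},"claw":{"type":"number"},"newtons":{"type":"number"}},"required":["moves"]}

```bash
mkdir -p pics; ls; cat > h.py <<'E'
import numpy as np, cv2, pickle
from workcell import bot, capture, spotter
def ray(p,u,v):
    R=cv2.Rodrigues(np.array(p['rvec'],float))[0]; t=np.array(p['tvec'],float).ravel()
    d=R.T@np.array([(u-p['cx'])/p['fx'],(v-p['cy'])/p['fy'],1]); return -R.T@t,d
def at_z(p,u,v,z):
    c,d=ray(p,u,v); return c+d*(z-c[2])/d[2]
E
python3 - <<'E'
from h import *
for n in ['top','scene']:
    p=capture(n); cv2.imwrite(f'pics/{n}0.png',p['pixels']); pickle.dump(p,open(f'{n}0.pkl','wb'))
    print(n,[p[k] for k in('fx','fy','cx','cy')],ray(p,320,240))
    for t in ['tube','saddle','gauge','jaw_grip','slide_box','jar','bottle','objective_case']:
        try:
            for o in spotter.outline_of(t,p)[:3]:
                m=o['mask'].astype(np.uint8); r=cv2.minAreaRect(np.argwhere(m)[:,::-1].astype(np.float32))
                print(t,round(o['conf'],2),o['box'],np.round(r[0],1),np.round(r[1],1),round(r[2],1))
        except Exception as e: print(t,e)
print(bot.read_state())
E
```

```text
pics
top [533.8814665290445, 533.8814665290445, 318.4366217187905, 241.97218125512697] (array([ 321.99979909,  -69.2723832 , 1187.10310652]), array([ 1.88767693e-01,  2.39578416e-04, -9.82033055e-01]))
tube 0.98 [447.9, 310.2, 476.5, 363.1] [462.  337.2] [21.9 53.9] 12.8
gauge 0.65 [130.6, 186.7, 300.6, 276.2] [213.3 231.3] [ 44.8 170.8] 72.2
jaw_grip 0.81 [163.1, 211.9, 220.5, 261.9] [192.4 235.2] [38.4 53.8] 72.6
slide_box 0.56 [404.4, 238.2, 453.9, 287.3] [431.2 262.8] [30.5 43.3] 33.7
jar 0.82 [362.4, 194.0, 390.2, 228.7] [375.8 213.1] [26.9 34.5] 18.4
bottle 0.73 [189.1, 145.7, 222.1, 186.2] [204.2 162.7] [44.6 26.6] 55.0
objective_case 0.95 [203.5, 264.3, 243.5, 306.7] [221.8 283.4] [32.3 31.6] 71.6
objective_case 0.65 [339.4, 247.5, 385.6, 299.3] [359.5 272. ] [53.  21.9] 45.0
scene [496.52406757236866, 496.52406757236866, 326.6188614580782, 240.76672999618117] (array([ 893.47671688, -716.8115571 ,  697.58791942]), array([-0.38616211,  0.67210088, -0.631933  ]))
tube 0.91 [112.4, 300.3, 172.3, 357.0] [141.4 329.1] [61.7 27.6] 48.5
tube 0.65 [245.8, 255.8, 308.0, 287.7] [276.3 
[... 898 characters left out ...]
16.] 90.0
{'clock': 0.9, 'joints': array([-1.22859411e+00,  1.23802531e-01,  1.65027447e+00, -6.04003254e-06,
        1.36748773e+00, -8.26298339e-02]), 'qd': array([-0.00196593,  0.0005169 ,  0.00021998,  0.00029811,  0.00041928,
       -0.00121645]), 'tau': array([-1.81555613e-03, -4.17577708e+01, -3.60237408e+01,  7.74108991e-02,
        4.29047341e-02, -3.64864559e-05]), 'tool_pos': array([ 267.86428438, -592.24315304,  239.66968225]), 'ee_rot': array([ 1.42229896e-05,  9.77524288e-01,  2.10822830e-01, -1.12652914e-06]), 'ft_force': array([-0.88998496, -0.57148543,  0.03818769]), 'moment': array([-0.02450972,  0.04792811, -0.04400843]), 'finger_force': 0.0, 'opening': 1.0022131500851486}
```

View pics/top0.png

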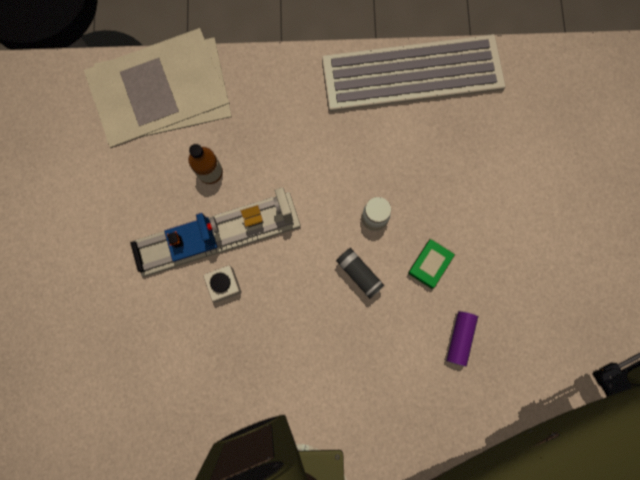

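View pics/scene0.png

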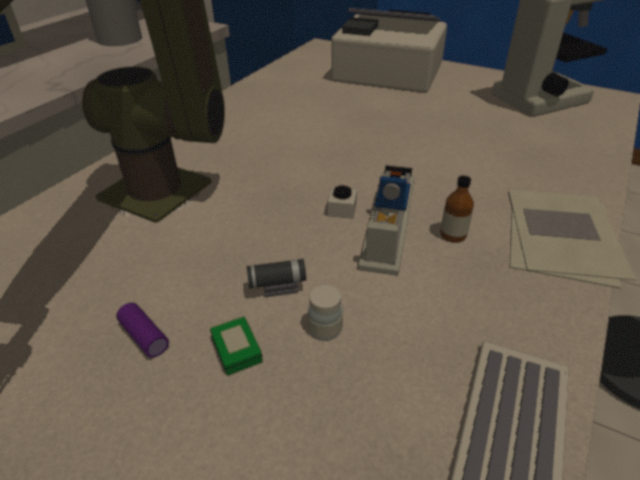

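```bash
python3 - <<'E'
import cv2
a=cv2.imread('pics/top0.png'); 
c=cv2.resize(a[185:280,125:305],None,fx=4.4,fy=4.4,interpolation=cv2.INTER_CUBIC)
cv2.imwrite('pics/g.png',cv2.convertScaleAbs(c,alpha=1.3))
E
python3 - <<'E'
from h import *
p=pickle.load(open('top0.pkl','rb'))
s=pickle.load(open('scene0.pkl','rb'))
for n,p,box in[('top',p,(330,395,240,310)),('scene',s,(240,315,250,300))]:
    a=p['pixels'].astype(int); x0,x1,y0,y1=box
    sub=a[y0:y1,x0:x1]
    m=(sub.max(2)<75).astype(np.uint8)
    _,l,st,_=cv2.connectedComponentsWithStats(m); k=1+st[1:,4].argmax(); print(n,st[k])
    q=np.argwhere(l==k)[:,::-1].astype(np.float32)+[x0,y0]; print(cv2.minAreaRect(q.astype(np.float32)))
E
```

```text
top [ 12  17  41  42 731]
((362.96978759765625, 277.3066101074219), (41.67961502075195, 20.329322814941406), 48.6522216796875)
scene [   4    9   62   38 1615]
((274.33270263671875, 278.71746826171875), (32.377906799316406, 62.29837417602539), 82.56858825683594)
```

View pics/g.png

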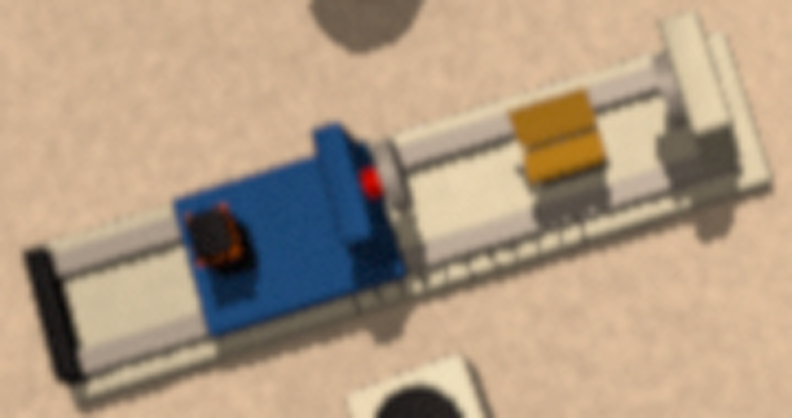

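```bash
python3 - <<'E'
from h import *
p=pickle.load(open('top0.pkl','rb'))
W=lambda u,v,z: at_z(p,125+(u+.5)/4.4-.5,185+(v+.5)/4.4-.5,z)[:2]
V=[W(*c,74) for c in[(510,115),(585,92),(605,163),(535,182)]]
print('V',np.round(V,1),np.mean(V,0))
F=[W(*c,108) for c in[(663,15),(697,12),(733,125),(700,130)]]; print('fix',np.round(F,1),np.mean(F,0))
B=[W(*c,108) for c in[(315,130),(342,124),(372,237),(347,242)]]; print('blue',np.round(B,1),np.mean(B,0))
g=W(212,235,92); print('grip',g)
b1,b2,b3=W(770,185,18),W(85,408,18),W(720,35,18); print('base',b1,b2,b3)
for d in(np.mean(B,0)-np.mean(F,0), b2-b1, g-np.mean(B,0)): print(np.linalg.norm(d),np.degrees(np.arctan2(d[1],d[0])))
# tube silhouette
for c in[(349,249),(339,262),(382,287),(372,298)]: print(at_z(p,*c,45)[:2])
E
python3 - <<'E'
import cv2,numpy as np
a=cv2.imread('pics/top0.png'); b=cv2.imread('pics/scene0.png')
f=lambda i:cv2.convertScaleAbs(cv2.resize(i,(400,320),interpolation=cv2.INTER_CUBIC),alpha=1.4)
cv2.imwrite('pics/t.png',np.hstack([f(a[236:308,320:410]),f(b[242:306,236:316])]))
E
```

```text
V [[605.2  99.8]
 [615.6  63. ]
 [579.7  53.6]
 [571.3  87.7]] [592.94015924  76.00717188]
fix [[643.3  21.5]
 [644.3   5.2]
 [588.4 -10.9]
 [586.4   4.8]] [615.59433501   5.15006825]
blue [[592.1 186.9]
 [594.6 174.2]
 [539.7 159.5]
 [537.6 171.2]] [566.00104043 172.9442198 ]
grip [546.20456395 239.17847195]
base [578.5643844  -24.21941756] [474.78436384 321.9582307 ] [ 6.58487977e+02 -2.21123320e-01]
174.9696321173659 106.46558898101449
361.39902714310864 106.6881173943952
69.12941949019014 106.64065767724381
[ 519.71845481 -131.31857615]
[ 491.88571724 -108.59930905]
[ 435.05020975 -198.62008881]
[ 412.21346729 -176.12269546]
```

View pics/t.png

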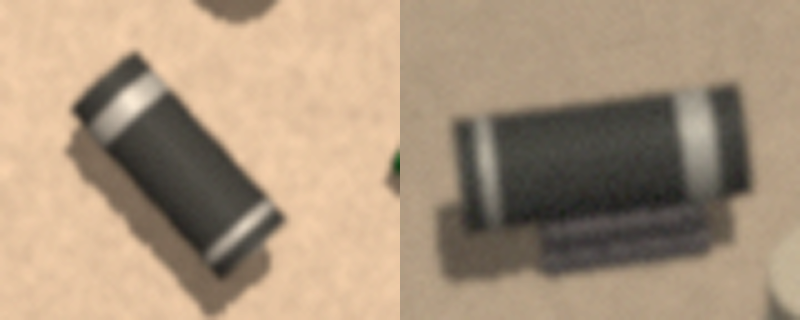

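Request:
{"name": "play_rows", "arguments": {
  "moves": [
    [0.22,0.5,0,0,0,0.03],
    [0.22,0.5,0,0,0,0.03],
    [0.22,0.5,0,0,0,0.03],
    [0.22,0.5,0,0,0,0.03],
    [0.22,0.5,0,0,0,0.03],
    [0.22,0.5,0,0,0,0.03],
    [0.22,0.5,0,0,0,0.03],
    [0.22,0.5,0,0,0,0.03]
  ],
  "claw": 1,
  "newtons": 10
}}

```text
clock: 1.9
tool_pos: [444.3, -190.6, 240.0]
ee_rot: [0.0, 0.943, 0.332, 0.0]
ft_force: [0.8, -0.6, 0.5]
opening: 1.004
finger_force: 0.0
```

Request:
{"name": "play_rows", "arguments": {
  "moves": [
    [0.1,0.2,0,0,0,0],
    [0.1,0.17,0,0,0,0.0],
    [0,0,0,0,0,0],
    [0,0,0,0,0,0]
  ]
}}

```text
clock: 2.4
tool_pos: [463.6, -155.7, 239.7]
ee_rot: [0.0, 0.943, 0.332, -0.0]
ft_force: [0.8, 0.1, -0.7]
opening: 0.999
finger_force: 0.0
```

```bash
cat >> h.py <<'E'
from scipy.spatial.transform import Rotation as Ro
def wristshot(name):
    s=bot.read_state(); p=capture('wrist'); q=s['ee_rot']
    T=np.eye(4); T[:3,:3]=Ro.from_quat([*q[1:],q[0]]).as_matrix(); T[:3,3]=s['tool_pos']
    C=T@np.array(p['T_tool_cam'],float); R=C[:3,:3].T
    p['rvec']=cv2.Rodrigues(R)[0].ravel(); p['tvec']=-R@C[:3,3]
    cv2.imwrite(f'pics/{name}.png',p['pixels']); pickle.dump((s,p),open(name+'.pkl','wb')); return s,p
E
python3 - <<'E'
from h import *
s,p=wristshot('w1'); print(s['clock'],s['tool_pos'],np.degrees(Ro.from_quat([*s['ee_rot'][1:],s['ee_rot'][0]]).as_matrix()[:2,1]/57.3), ray(p,320,240))
for o in spotter.outline_of('tube',p)[:2]:
    r=cv2.minAreaRect(np.argwhere(o['mask'])[:,::-1].astype(np.float32)); b=cv2.boxPoints(r)
    print(o['conf'],r,[np.round(at_z(p,*c,45)[:2],1) for c in b])
t=pickle.load(open('top0.pkl','rb'))
for n,u,v,z in[('jar',376,208,85),('bottle',196.5,152,150),('case',220,283,59),('tube',360.2,272.8,45)]: print(n,at_z(t,u,v,z)[:2])
E
```

```text
2.4 [ 463.6244135  -155.68365784  239.67085798] [ 0.62555594 -0.78008489] (array([ 522.76361041, -109.57286932,  384.51197004]), array([-0.21385435, -0.18078798, -0.96011876]))
0.81 ((406.0, 398.0), (28.0, 66.0), 90.0) [array([ 365.9, -305.1]), array([ 406. , -355.1]), array([ 382.5, -377.2]), array([ 341.5, -326.1])]
0.67 ((317.5537109375, 206.64866638183594), (137.13214111328125, 54.20806121826172), 88.56790161132812) [array([498.3, -99.4]), array([ 526.9, -133.3]), array([ 436.8, -212.2]), array([ 405.4, -175.1])]
jar [ 599.37246302 -189.94622538]
bottle [712.37385198 178.10676125]
case [452.45559792 145.95997797]
tube [ 467.03083497 -153.33748026]
```

View pics/w1.png

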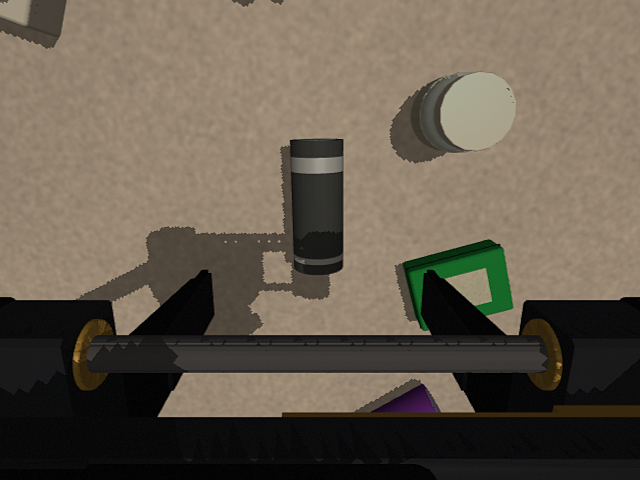

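```bash
python3 - <<'E'
from h import *
s,p=pickle.load(open('w1.pkl','rb'))
for u,v,z in[(317,139,67),(317,139,45),(317,274,67),(291,160,45),(343,160,45),(291,250,45),(343,250,45),(317,160,45),(317,250,45)]: print(u,v,z,at_z(p,u,v,z)[:2].round(1))
g=p['pixels'].max(2).astype(int); print(g[200,280:352],g[130:144,317],g[266:282,317])
E
```

```text
317 139 67 [ 513.3 -117.1]
317 139 45 [ 512.7 -117.6]
317 274 67 [ 427.3 -186. ]
291 160 45 [ 485.9 -111.4]
343 160 45 [ 512.9 -145. ]
291 250 45 [ 424.  -159.3]
343 250 45 [ 452.7 -195.1]
317 160 45 [ 499.4 -128.2]
317 250 45 [ 438.3 -177.2]
[155 157 161 140  84  80  82  83  84  84  88  74  27  25  29  30  32  36
  37  40  39  40  41  44  45  44  45  46  46  47  46  46  48  48  48  49
  50  50  50  49  52  50  52  51  51  50  50  50  48  48  50  49  47  47
  46  46  45  43  41  41  36  30  34 115 169 159 154 152 150 150 154 156] [157 155 154 154 157 159 163 166 118  44  65  50  51  52] [20 25 23 25 23 24 23 22 30 74 84 79 79 79 79 80]
```

Request:
{"name": "play_rows", "arguments": {
  "moves": [
    [0.064,0.037,-0.4,0,0,0],
    [0,0,-0.5,0,0,0],
    [0,0,-0.5,0,0,0],
    [0,0,-0.3,0,0,0],
    [0,0,-0.17,0,0,0],
    [0,0,0,0,0,0]
  ]
}}

```text
clock: 3.25
tool_pos: [469.6, -151.7, 51.9]
ee_rot: [-0.001, 0.944, 0.331, -0.001]
ft_force: [-0.1, 0.1, 0.3]
opening: 1.001
finger_force: 0.0
```

Request:
{"name": "play_rows", "arguments": {
  "moves": [
    [0,0,0,0,0,0],
    [0,0,0,0,0,0],
    [0,0,0,0,0,0],
    [0,0,0,0,0,0],
    [0,0,0,0,0,0],
    [0,0,0,0,0,0]
  ],
  "claw": -1,
  "newtons": 12
}}

```text
clock: 4.0
tool_pos: [469.8, -150.9, 52.7]
ee_rot: [-0.001, 0.943, 0.332, -0.0]
ft_force: [-2.1, 2.4, 3.0]
opening: 0.463
finger_force: 12.0
```

Request:
{"name": "play_rows", "arguments": {
  "moves": [
    [0,0,0.1,0,0,0],
    [0,0,0.25,0,0,0],
    [0,0,0.4,0,0,0],
    [0,0,0.5,0,0,0],
    [0,0,0.5,0,0,0],
    [0,0,0.4,0,0,0],
    [0,0,0.1,0,0,0]
  ]
}}

```text
clock: 4.88
tool_pos: [471.5, -152.2, 281.5]
ee_rot: [0.002, 0.943, 0.332, 0.002]
ft_force: [0.1, -0.8, -2.7]
opening: 0.457
finger_force: 12.0
```

Request:
{"name": "play_rows", "arguments": {
  "moves": [
    [0.1,0.07,0,0,0,0.1],
    [0.22,0.16,0,0,0,0.15],
    [0.22,0.16,0,0,0,0.15],
    [0.22,0.16,0,0,0,0.15],
    [0.22,0.16,0,0,0,0.15],
    [0.22,0.16,0,0,0,0.15],
    [0.22,0.16,0,0,0,0.15],
    [0.16,0.09,0,0,0,0.13]
  ]
}}

```text
clock: 5.88
tool_pos: [628.2, -38.7, 274.9]
ee_rot: [-0.002, 0.596, 0.803, -0.001]
ft_force: [0.2, -0.5, -1.5]
opening: 0.461
finger_force: 12.0
```

Request:
{"name": "play_rows", "arguments": {
  "moves": [
    [0,0,0,0,0,0],
    [0,0,0,0,0,0]
  ]
}}

```text
clock: 6.12
tool_pos: [627.4, -39.8, 276.2]
ee_rot: [-0.001, 0.599, 0.801, -0.001]
ft_force: [-0.2, 0.1, -1.7]
opening: 0.464
finger_force: 12.0
```

```bash
python3 - <<'E'
from h import *
s,p=wristshot('w2'); R=Ro.from_quat([*s['ee_rot'][1:],s['ee_rot'][0]]).as_matrix()
print(s['clock'],s['tool_pos'],R,s['opening'],s['finger_force'],ray(p,320,240))
E
```

```text
6.125 [627.40679413 -39.77292135 276.16205796] [[-2.82910249e-01  9.59143095e-01 -2.51265477e-03]
 [ 9.59146120e-01  2.82911153e-01  4.46454179e-06]
 [ 7.15140191e-04 -2.40874001e-03 -9.99996843e-01]] 0.4635716378965362 11.96541577577591 (array([607.09487579,  31.32325593, 421.08255368]), array([ 0.08409253, -0.26626571, -0.96035255]))
```

View pics/w2.png

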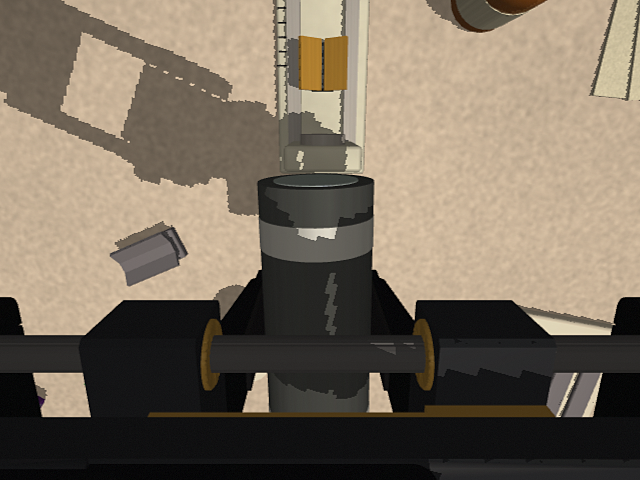

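```bash
python3 - <<'E'
from h import *
s,p=pickle.load(open('w2.pkl','rb'))
T=s['tool_pos']; e=np.array([-.2829,.9591]); x=np.array([.9591,.2829])
def P(u,v,z):
    w=at_z(p,u,v,z)[:2]; return w.round(1),'relTCP along',round((w-T[:2])@e,1),'lat',round((w-T[:2])@x,1)
for n,u,v,z in[('V',300,37,74),('V',348,37,74),('V',348,91,74),('V',300,91,74),('groove',323.5,38,62),('groove',323.5,90,62),('jawL',284,155,108),('jawR',362,155,108),('jawin',323,145,108),('jawout',323,172,108),
 ('tubeL',259,200,270),('tubeR',374,200,270),('tubeL',265,300,270),('tubeR',370,300,270),('endtop',316,186,292),('endfar',316,175,250)]: print(n,*P(u,v,z))
im=p['pixels']; 
print([tuple(c) for c in im[60,294:304]],[tuple(c) for c in im[60,343:354]]); print(im[30:42,312],im[84:98,312])
c=cv2.resize(im[20:200,250:390],None,fx=4,fy=3.3); cv2.imwrite('pics/w2c.png',c[:600])
E
```

```text
V [575.1  89.8] relTCP along 139.1 lat -13.5
V [611.3 100.5] relTCP along 139.1 lat 24.2
V [623.4  62.3] relTCP along 99.0 lat 25.0
V [586.   51.2] relTCP along 99.0 lat -13.9
groove [592.5  96.5] relTCP along 140.6 lat 5.1
groove [604.   58.3] relTCP along 100.7 lat 5.3
jawL [588.9   1.4] relTCP along 50.4 lat -25.2
jawR [646.   18.3] relTCP along 50.4 lat 34.3
jawin [615.3  17. ] relTCP along 57.9 lat 4.5
jawout [621.2  -2.5] relTCP along 37.5 lat 4.6
tubeL [593.6  -2. ] relTCP along 45.8 lat -21.7
tubeR [635.5  10.4] relTCP along 45.8 lat 21.9
tubeL [606.1 -41.2] relTCP along 4.6 lat -20.8
tubeR [647.  -29.1] relTCP along 4.7 lat 21.8
endtop [612.   12.5] relTCP along 54.5 lat 0.0
endfar [612.3  10.8] relTCP along 52.8 lat -0.2
[(np.uint8(82), np.uint8(87), np.uint8(91)), (np.uint8(83), np.uint8(87), np.uint8(91)), (np.uint8(82), np.uint8(86), np.uint8(90)), (np.uint8(80), np.uint8(86), np.uint8(92)), (np.uint8(58), np.uint8(85), np.uint8(105)), (np.uint8(26), np.uint8(82), np.uint8(114)), (np.uint8(33), np.uint8(91), np.uint8(125)), (np.uint8(43), np.uint8(118), np.uint8(162)), (
[... 296 characters left out ...]
int8(134), np.uint8(160)), (np.uint8(169), np.uint8(177), np.uint8(185)), (np.uint8(159), np.uint8(169), np.uint8(180)), (np.uint8(154), np.uint8(166), np.uint8(176)), (np.uint8(153), np.uint8(166), np.uint8(175)), (np.uint8(157), np.uint8(171), np.uint8(179)), (np.uint8(155), np.uint8(168), np.uint8(177))]
[[172 200 210]
 [173 202 211]
 [173 202 211]
 [173 202 211]
 [174 202 211]
 [177 204 212]
 [179 203 212]
 [ 65 135 179]
 [ 38 121 172]
 [ 45 125 175]
 [ 46 126 174]
 [ 47 126 175]] [[ 47 126 176]
 [ 48 127 176]
 [ 47 127 176]
 [ 46 126 176]
 [ 48 128 180]
 [ 44 126 177]
 [  8  25  36]
 [ 55  59  57]
 [182 213 222]
 [171 199 208]
 [167 195 205]
 [168 195 205]
 [167 195 204]
 [168 195 205]]
```

View pics/w2c.png

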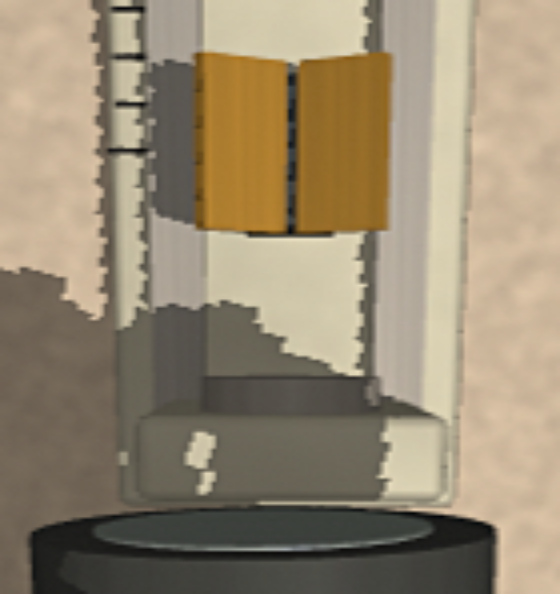

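Request:
{"name": "play_rows", "arguments": {
  "moves": [
    [-0.05,0.2,0,0,0,0],
    [-0.1,0.35,0,0,0,0],
    [-0.1,0.37,0,0,0,0],
    [-0.08,0.33,-0.2,0,0,0],
    [0,0,-0.3,0,0,0],
    [0,0,-0.2,0,0,0],
    [0,0,0,0,0,0],
    [0,0,0,0,0,0]
  ]
}}

```text
clock: 7.18
tool_pos: [595.8, 85.2, 208.8]
ee_rot: [0.001, 0.598, 0.801, 0.001]
ft_force: [0.2, -0.1, -0.7]
opening: 0.46
finger_force: 12.0
```

```bash
python3 - <<'E'
from h import *
s,p=wristshot('w3'); R=Ro.from_quat([*s['ee_rot'][1:],s['ee_rot'][0]]).as_matrix()
print(s['clock'],s['tool_pos'],R[:,1],s['opening'],s['finger_force'],s['ft_force'])
E
```

```text
7.175 [595.84166885  85.24297834 208.83982912] [0.95883542 0.28395773 0.00162715] 0.46026775393102876 11.964726001024246 [ 0.17436047 -0.05519316 -0.69897659]
```

View pics/w3.png

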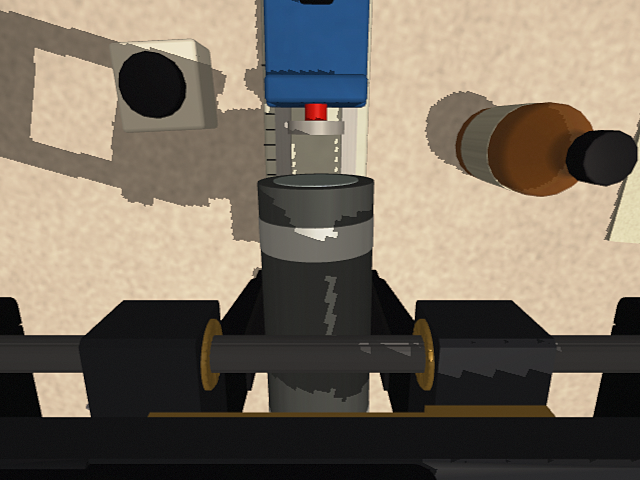

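```bash
python3 - <<'E'
from h import *
s,p=pickle.load(open('w3.pkl','rb'))
T=s['tool_pos']; e=np.array([-.2839,.9588]); x=np.array([.9588,.2839])
for n,u,v,z in[('anvL',289,128,92),('anvR',344,128,92),('anvface',316,135,104),('anvface',316,133,106),('plateL',265,90,108),('plateR',367,90,108),('platefront',316,106,104),('platefronttop',316,103,108),('tubeL',259,200,203),('tubeR',374,200,203)]:
    w=at_z(p,u,v,z)[:2]; print(n,round((w-T[:2])@e,1),round((w-T[:2])@x,1))
E
```

```text
anvL 70.8 -17.0
anvR 70.8 17.4
anvface 66.9 -0.1
anvface 68.1 -0.1
plateL 92.1 -29.4
plateR 92.1 29.2
platefront 83.5 -0.1
platefronttop 85.0 -0.1
tubeL 45.9 -21.6
tubeR 45.9 21.9
```

Request:
{"name": "play_rows", "arguments": {
  "moves": [
    [0,0,-0.2,0,0,0],
    [0,0,-0.3,0,0,0],
    [0,0,-0.25,0,0,0],
    [0,0,-0.15,0,0,0],
    [0,0,-0.1,0,0,0],
    [0,0,-0.06,0,0,0],
    [0,0,-0.02,0,0,0],
    [0,0,0,0,0,0]
  ]
}}

```text
clock: 8.22
tool_pos: [595.7, 85.5, 100.3]
ee_rot: [0.0, 0.598, 0.801, 0.0]
ft_force: [0.8, -0.5, -1.7]
opening: 0.458
finger_force: 12.0
```

Request:
{"name": "play_rows", "arguments": {
  "moves": [
    [0,0,-0.02,0,0,0],
    [0,0,-0.015,0,0,0],
    [0,0,0,0,0,0],
    [0,0,0,0,0,0]
  ]
}}

```text
clock: 8.72
tool_pos: [595.4, 85.4, 96.4]
ee_rot: [0.0, 0.598, 0.801, 0.0]
ft_force: [-1.3, 0.6, 0.4]
opening: 0.458
finger_force: 12.0
```

Request:
{"name": "play_rows", "arguments": {
  "moves": [
    [0,0,-0.01,0,0,0],
    [0,0,0,0,0,0],
    [0,0,0,0,0,0]
  ]
}}

```text
clock: 9.1
tool_pos: [595.4, 85.5, 96.2]
ee_rot: [0.0, 0.598, 0.801, 0.0]
ft_force: [-2.6, -0.2, 4.8]
opening: 0.462
finger_force: 12.0
```

Request:
{"name": "play_rows", "arguments": {
  "moves": [
    [0,0,0,0,0,0],
    [0,0,0,0,0,0],
    [0,0,0,0,0,0],
    [0,0,0,0,0,0]
  ],
  "claw": 0.6
}}

```text
clock: 9.6
tool_pos: [595.2, 85.5, 95.0]
ee_rot: [-0.0, 0.598, 0.801, -0.0]
ft_force: [-0.0, 0.6, -0.1]
opening: 0.783
finger_force: 0.0
```

Request:
{"name": "play_rows", "arguments": {
  "moves": [
    [0,0,0.1,0,0,0],
    [0,0,0.2,0,0,0],
    [0,0,0.4,0,0,0],
    [0,0,0.5,0,0,0],
    [0,0,0.5,0,0,0],
    [0,0,0.1,0,0,0],
    [0,0,0,0,0,0]
  ]
}}

```text
clock: 10.48
tool_pos: [595.6, 85.5, 276.8]
ee_rot: [0.001, 0.598, 0.801, 0.001]
ft_force: [-0.1, -0.8, -0.2]
opening: 0.803
finger_force: 0.0
```

```bash
python3 - <<'E'
from h import *
s,p=wristshot('w4'); t=capture('top'); sc=capture('scene')
print(s['clock'],s['tool_pos'],s['opening'])
cv2.imwrite('pics/w4s.png',np.hstack([cv2.resize(p['pixels'],(400,300)),cv2.resize(sc['pixels'][155:285,330:490],(400,300))]))
E
```

```text
10.475 [595.59964601  85.49526288 276.78349369] 0.8029497999433142
```

View pics/w4s.png

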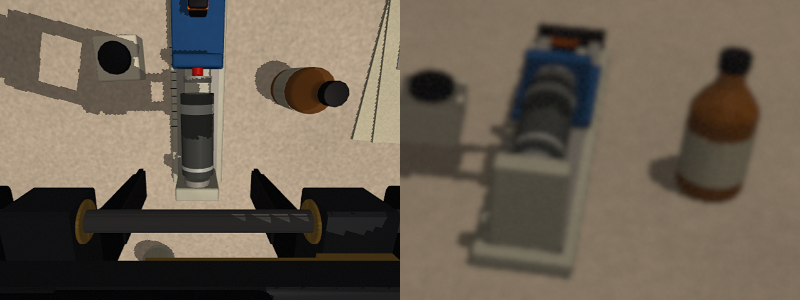

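Request:
{"name": "play_rows", "arguments": {
  "moves": [
    [-0.05,0.1,0,0,0,0.1],
    [-0.06,0.2,0,0,0,0.16],
    [-0.06,0.2,0,0,0,0.16],
    [-0.06,0.2,0,0,0,0.16],
    [-0.06,0.2,0,0,0,0.16],
    [-0.06,0.2,0,0,0,0.16],
    [-0.06,0.2,0,0,0,0.16],
    [-0.06,0.25,0,0,0,0.16]
  ],
  "claw": 0.1
}}

```text
clock: 11.62
tool_pos: [547.2, 240.7, 272.6]
ee_rot: [-0.002, -0.0, 1.0, -0.001]
ft_force: [-0.3, 0.3, 0.4]
opening: 0.545
finger_force: 0.0
```

Request:
{"name": "play_rows", "arguments": {
  "moves": [
    [0,0,-0.1,0,0,0.16],
    [0,0,-0.2,0,0,0.12],
    [0,0,-0.2,0,0,0],
    [0,0,0,0,0,0],
    [0,0,0,0,0,0]
  ]
}}

```text
clock: 12.25
tool_pos: [548.3, 240.4, 225.1]
ee_rot: [-0.0, -0.143, 0.99, -0.0]
ft_force: [0.0, 0.6, -0.2]
opening: 0.552
finger_force: 0.0
```

```bash
python3 - <<'E'
from h import *
s,p=wristshot('w5'); R=Ro.from_quat([*s['ee_rot'][1:],s['ee_rot'][0]]).as_matrix()
print(s['clock'],s['tool_pos'],R[:,1],s['opening'],s['joints'])
E
```

```text
12.25 [548.34709653 240.39672253 225.11821089] [-2.83542500e-01  9.58959671e-01  1.59282693e-05] 0.551508188627422 [ 3.23512703e-01  2.16205806e-02  1.78284484e+00  2.71297743e-05
  1.33741733e+00 -1.53477611e+00]
```

View pics/w5.png

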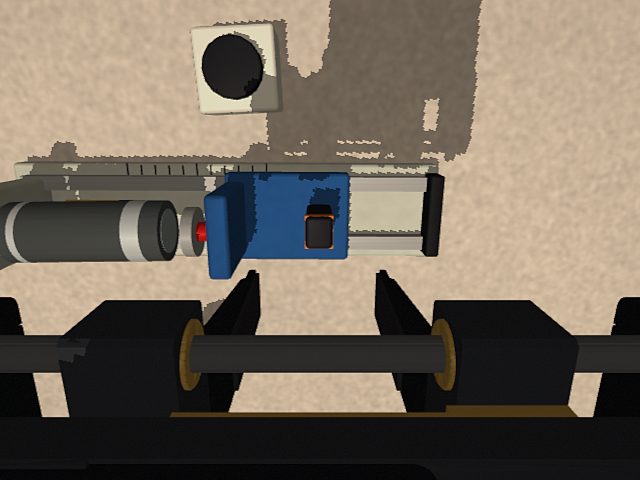

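```bash
python3 - <<'E'
from h import *
s,p=pickle.load(open('w5.pkl','rb'))
T=s['tool_pos']; e=np.array([-.2835,.959]); x=np.array([.959,.2835])
for n,u,v,z in[('block',319.5,232,92),('blockL',306,232,92),('blockR',333,232,92),('blocktop',320,216,92),('blockbot',320,248,92),('tubeend top',158,205,88),('tubeend bot',158,260,88),('tube end c',178,230,88),('discR',203,230,88),('discbot',185,256,88),('plateL',206,230,108),('plateR',230,230,108)]:
    w=at_z(p,u,v,z)[:2]; print(n,round((w-T[:2])@e,1),round((w-T[:2])@x,1))
im=p['pixels'].astype(int)
for r in(215,222,230,240,250): print(r,[tuple(c) for c in im[r,150:232:2]])
E
```

```text
block 0.8 0.5
blockL -8.9 0.5
blockR 10.4 0.5
blocktop 1.1 -11.2
blockbot 1.2 12.5
tubeend top -113.9 -18.3
tubeend bot -118.2 23.0
tube end c -101.4 0.1
discR -83.3 0.1
discbot -98.1 19.9
plateL -75.5 -5.2
plateR -59.4 -5.2
215 [(np.int64(50), np.int64(55), np.int64(55)), (np.int64(49), np.int64(54), np.int64(54)), (np.int64(49), np.int64(51), np.int64(53)), (np.int64(50), np.int64(53), np.int64(53)), (np.int64(39), np.int64(40), np.int64(40)), (np.int64(21), np.int64(22), np.int64(24)), (np.int64(52), np.int64(54), np.int64(53)), (np.int64(52), np.int64(57), np.int64(53)), (np.int64(52), np.int64(57), np.int64(55)), (np.int64(53), np.int64(58), np.int64(55)), (np.int64(52), np.int64(57), np.int64(54)), (np.int64(53), np.int64(57), np.int64(55)), (np.int64(46), np.int64(50), np.int64(48)), (np.int64(55), np.int64(63), np.int64(66)), (np.int64(184), np.int64(214), np.int64(224)), (np.int64(173), np.int64(202), np.int64(212)), (np.int64(83), np.int64(90), np.int64(96)), (np.int64(88), np.int64(96), np.int64(102)), (np.int64(88), np.int64(97), np.int64(103)), (np.int64(87), np.int64(95
[... 7627 characters left out ...]
int64(53), np.int64(56)), (np.int64(57), np.int64(64), np.int64(68)), (np.int64(176), np.int64(208), np.int64(217)), (np.int64(153), np.int64(181), np.int64(190)), (np.int64(98), np.int64(52), np.int64(12)), (np.int64(118), np.int64(74), np.int64(34)), (np.int64(120), np.int64(75), np.int64(35)), (np.int64(122), np.int64(77), np.int64(36)), (np.int64(124), np.int64(79), np.int64(38)), (np.int64(124), np.int64(79), np.int64(37)), (np.int64(123), np.int64(78), np.int64(36)), (np.int64(123), np.int64(78), np.int64(38)), (np.int64(123), np.int64(77), np.int64(38)), (np.int64(106), np.int64(67), np.int64(32)), (np.int64(83), np.int64(53), np.int64(23)), (np.int64(47), np.int64(28), np.int64(15))]
```

Request:
{"name": "play_rows", "arguments": {
  "moves": [
    [0.002,0.009,-0.2,0,0,0],
    [0,0,-0.35,0,0,0],
    [0,0,-0.35,0,0,0],
    [0,0,-0.25,0,0,0],
    [0,0,-0.18,0,0,0],
    [0,0,-0.1,0,0,0],
    [0,0,0,0,0,0]
  ]
}}

```text
clock: 13.18
tool_pos: [548.3, 241.3, 81.7]
ee_rot: [-0.0, -0.144, 0.99, -0.0]
ft_force: [-0.7, 0.9, 0.2]
opening: 0.553
finger_force: 0.0
```

Request:
{"name": "play_rows", "arguments": {
  "moves": [
    [0,0,0,0,0,0],
    [0,0,0,0,0,0],
    [0,0,0,0,0,0],
    [0,0,0,0,0,0]
  ],
  "claw": -1,
  "newtons": 25
}}

```text
clock: 13.68
tool_pos: [548.6, 241.6, 82.6]
ee_rot: [0.0, -0.144, 0.99, 0.0]
ft_force: [0.1, -0.5, 1.9]
opening: 0.205
finger_force: 25.0
```

Request:
{"name": "play_rows", "arguments": {
  "moves": [
    [0.006,-0.019,0,0,0,0],
    [0.011,-0.038,0,0,0,0],
    [0.012,-0.039,0,0,0,0],
    [0.011,-0.038,0,0,0,0],
    [0.012,-0.039,0,0,0,0],
    [0.005,-0.019,0,0,0,0],
    [0,0,0,0,0,0]
  ]
}}

```text
clock: 14.55
tool_pos: [553.8, 223.8, 82.6]
ee_rot: [0.0, -0.144, 0.99, 0.002]
ft_force: [-3.3, 6.3, 2.1]
opening: 0.211
finger_force: 25.0
```

Request:
{"name": "play_rows", "arguments": {
  "moves": [
    [0.003,-0.01,0,0,0,0],
    [0.006,-0.019,0,0,0,0],
    [0.006,-0.019,0,0,0,0],
    [0.004,-0.014,0,0,0,0],
    [0,0,0,0,0,0],
    [0,0,0,0,0,0]
  ]
}}

```text
clock: 15.3
tool_pos: [555.4, 218.2, 82.6]
ee_rot: [-0.0, -0.144, 0.99, 0.002]
ft_force: [-2.8, 9.1, 1.8]
opening: 0.212
finger_force: 25.0
```

Request:
{"name": "play_rows", "arguments": {
  "moves": [
    [0.003,-0.009,0,0,0,0],
    [0.002,-0.008,0,0,0,0],
    [0,0,0,0,0,0],
    [0,0,0,0,0,0]
  ]
}}

```text
clock: 15.8
tool_pos: [555.9, 216.7, 82.6]
ee_rot: [-0.0, -0.144, 0.99, 0.002]
ft_force: [-3.0, 9.7, 1.9]
opening: 0.213
finger_force: 25.0
```

Request:
{"name": "play_rows", "arguments": {
  "moves": [
    [0,0,0,0,0,0],
    [0,0,0,0,0,0],
    [0,0,0,0,0,0],
    [0,0,0,0,0,0]
  ],
  "claw": 0.1
}}

```text
clock: 16.3
tool_pos: [556.6, 214.0, 82.1]
ee_rot: [-0.0, -0.144, 0.99, -0.0]
ft_force: [0.2, 0.6, -0.7]
opening: 0.535
finger_force: 0.0
```

Request:
{"name": "play_rows", "arguments": {
  "moves": [
    [0,0,0.1,0,0,0],
    [0,0,0.3,0,0,0],
    [0,0,0.4,0,0,0],
    [0,0,0.4,0,0,0],
    [0,0,0.23,0,0,0],
    [0,0,0,0,0,0],
    [0,0,0,0,0,0]
  ]
}}

```text
clock: 17.18
tool_pos: [556.0, 214.1, 224.1]
ee_rot: [-0.001, -0.144, 0.99, -0.0]
ft_force: [0.2, 0.1, -0.7]
opening: 0.545
finger_force: 0.0
```

```bash
python3 - <<'E'
from h import *
s,p=wristshot('w6'); T=s['tool_pos']; e=np.array([-.2835,.959])
print(s['clock'],T,s['opening'])
q=pickle.load(open('w5.pkl','rb'))
for (S,P,off) in((q[0],q[1],0),(s,p,0)):
    im=P['pixels'].astype(int)
    for r in (226,230,234,238): print(r,' '.join('R' if c[2]>2*c[1]+20 else 'B' if c[0]>c[2]+30 else 'L' if c.min()>95 else '.' for c in im[r,120:345]).replace(' ',''))
E
```

```text
17.175 [556.00358478 214.08998674 224.10938438] 0.545344025405638
226 LLLLLLLLLLLLLLLLLL.........................................LLLLLLLLLLLL......RRRRRRRRRBBBBBBBBBBBBBBBBBBBBBBB.BBBBB...BBBBB.BBBBBBBBBBBBBBBBBBBBBBBBBBBBBBBBBBBBBBBBBBBBBBBBBBBBBBBBBBBBB.............................BBBBBBBBBBB
230 LLLLLLLLLLLLLLLLLL.........................................LLLLLLLLLLLL.....RRRRRRRRRRBBBBBBBBBBBBBBBBBBBBBBBBBBBBBB...BBB.B.BBBBBBBBBBBBBBBBBBBBBBBBBBBBBBBBBBBBBBBBBBBBBBBBBBBBBBBBBBBB.............................BBBBBBBBBBB
234 LLLLLLLLLLLLLLLLLL.........................................LLLLLLLLLLLL.....RRRRRRRRRR.BBBBBBBBBBBBBBBBBBBBBBBBBBB.BB..B.....BBBBBBBBBBBBBBBBBBBBBBBBBBBBBBBBBBBBBBBBBBBBBBBBBBBBBBBBBBBB.............................BBBBBBBBBBB
238 LLLLLLLLLLLLLLLLLL.........................................LLLLLLLLLLLL......RRRRRRRRRRBBBBBBBBBBBBBBBBBBBBBB..BBBB.BB...BBB.BBBBBBBBBBBBBBBBBBBBBBBBBBBBBBBBBBBBBBBBBBBBBBBBBBBBBBBBBBBB.............................BBBBBBBBBBB
226 .............................LLLLLLLLLLLLLLLLLLL......................LLLLLLLLLLL.....R.BBBBBBBBBBBBBBBBBBBBBBB.BB.RRRRRRRRRR.BBBBBBBBBBBBBBBBBBBBBBBBBBBBBBBBBBBBBBBBBBBBBBBBBBBBBBBBBBBBB.............................BBBBBBBBB
230 .............................LLLLLLLLLLLLLLLLLLL......................LLLLLLLLLLL.....RRBBBBBBBBBBBBBBBBBBBBBBBBBB.RRRRRRRRRRRBBBBBBBBBBBBBBBBBBBBBBBBBBBBBBBBBBBBBBBBBBBBBBBBBBBBBBBBBBBBB.............................BBBBBBBBB
234 .............................LLLLLLLLLLLLLLLLLLL.....................LLLLLLLLLLLL....RRR.BBBBBBBBBBBBBBBBBBBBBBBBB.RRRRRRRRRRRBBBBBBBBBBBBBBBBBBBBBBBBBBBBBBBBBBBBBBBBBBBBBBBBBBBBBBBBBBBBB.............................BBBBBBBBB
238 .............................LLLLLLLLLLLLLLLLLLL......................LLLLLLLLLLL.....RR.BBBBBBBBBBBBBBBBBBBBBBB.B.RRRRRRRRRR.BBBBBBBBBBBBBBBBBBBBBBBBBBBBBBBBBBBBBBBBBBBBBBBBBBBBBBBBBBBBB.............................BBBBBBBBB
```

```bash
python3 -c "
from workcell import bot
print(bot.finish_job())"
```

```text
the job is handed in; nothing more can be done
None
```

The tube is in the brass V, held between the two anvils. By camera the sprung anvil is pushed back about 6 mm, inside the 1.5 to 8.8 mm window. I let go, backed the gripper clear and handed the job in at about 17 s; no verdict came back.

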